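# Shut off, bleed and take out the air filter of a carving bench

## Task

Make the bench's air unit safe and take its filter cartridge out for cleaning: slide the valve's push-pull rod to its middle click (shut off), without letting it run through to fully in, and then hold the bleed button down for about a second. After that press the filter cartridge in until its catch lets go and it springs up, lift it out and stand it upright in the steel tray without dropping it, leaving the rod in the middle. Do not shift or knock over the coupling in the tray or anything else on the bench.

Things in the scene. Friction and masses are not known exactly. Their poses are not given: they have to be found in the camera images.
- unit: Compressed-air unit bolted to the bench, fixed but placed and turned anew each time: grey metal modules in a row on a plate 120 x 315 x 8 mm. Origin: on the bench under the row's centre line; y along the row, x across it (gauge side -x), z up. From the -y end: slide valve with push-pull rod, bleed block, filter housing, regulator. Only rod, bleed button and cartridge move.
- valve_top (a point): Centre of the slide valve's top; in the unit's frame x 0, y -105, z 107 mm. The valve is 46 mm wide, y -145 to -65 mm; the rod comes out of its -y end. A brass coupler sticks out of its -x side (to x -66, at y -85, z 85 mm); a pipe leaves its +x side and goes into the bench at x 78, y -100 mm, no higher than z 94 mm.
- rod (a joint): Push-pull rod of the slide valve, m outward along the unit's -y axis: 0 = fully in (feeds the blow gun), 0.014 = middle click (shut off), 0.028 = fully out (feeds filter and tools). It starts fully out. A spring ball holds it in each of the three: 8 to 10 N to leave one; crests halfway (0.007 and 0.021); past a crest it snaps into the next by itself.
- rod_knob (a point): Centre of the black round knob on the rod: 26 mm in diameter, 23 mm long along the rod, rod 9 mm, axis level. In the unit's frame at x 0, y -167 mm minus the rod's value, z 85 mm. It hangs free over the bench with 60 mm clear to either side: pinch it from above, fingers closing along the unit's x axis.
- bleed (a joint): Spring bleed button, m pressed down: 0 = up, 0.006 = fully down (5 N; 1.5 N to start). It comes up again when let go.
- bleed_top (a point): Centre of the top face of the round black bleed button, 24 mm in diameter, in a dark round collar 40 mm across on the bleed block (50 mm wide). In the unit's frame at x 0, y -36, z 131 mm while up. Press straight down.
- ejector (a joint): Spring platform under the cartridge, m upward: 0 = latched. Pressing the cartridge 5 mm down (stop at 7 mm; 8 to 9 N) frees its catch; let go, and it rises to 0.026 and stays there, carrying the cartridge 26 mm up. It does not latch again.
- filter_mouth (a point): Centre of the 49 mm round pocket in the flat top of the square filter housing (76 x 76 mm), at that top's height: in the unit's frame x 0, y 28, z 115 mm. Next to it, at y 122 mm, stands the regulator's fixed knob, radius 21 mm, to z 162 mm.
- cartridge: Loose filter cartridge, 0.1 to 0.2 kg, upright in the pocket, 87 mm long. Origin: centre of its underside, z its axis. Foot 38 mm across; bronze element 33 mm; upright-sided grey cap 45 mm across from z 54 to 82 mm, a low dome on top. Latched, its cap is flush and cannot be gripped. Sprung up, the cap stands 26 mm proud, the underside 56 mm below the housing's top.
- cartridge_cap (a point): Top of the low dome (30 mm wide, 5 mm high) on the cartridge's cap, on its axis, 87 mm above its underside: press here, straight down. While latched it is 5 mm above the housing's top. Grip the sprung-up cap from above with the fingers closing along the unit's x axis, lift straight up over 60 mm to clear the housing, over 110 mm to pass over the regulator knob.
- tray: Low steel draining tray, fixed, 200 mm (x) by 150 mm (y) outside, 24 mm high, walls and floor 4 mm. Origin: under its centre, on the bench. Its +x half is free; a coupling stands near its -x end.
- coupling: Loose brass hose coupling standing in the tray's -x half, 28 mm in diameter, 40 mm tall. Origin: centre of its underside. Leave alone.
- air_chisel: Air chisel hand piece lying on the bench right of the rod (-y), about 250 mm long along its x axis, 37 mm high. Origin: under the barrel. Leave alone.
- chisel: Flat steel stone chisel lying behind the unit, about 190 mm long along its x axis, 14 mm high. Leave alone.
- modelling_tool: Wooden modelling tool lying on the bench in front of the tray, about 190 mm long along its x axis, 9 mm high. Leave alone.
- mallet: Round wooden carving mallet standing on its head in the back row, 88 mm across, 207 mm tall. Origin: centre of its underside. Leave alone.
- maquette: Small clay figure on a wooden board 110 x 100 mm in the back row, 230 mm tall. Origin: centre of its underside. Leave alone.
- plaster_cast: Plaster cast of a face on a slab 100 x 90 mm in the back row, 86 mm tall. Origin: centre of its underside. Leave alone.
- bowl: Rubber mixing bowl, 120 mm across, 55 mm high. Origin: centre of its underside. Leave alone.
Not all that is in view belongs to the job. Leave any orange or turquoise look-alike of the cartridge alone.

How it is judged:
By the outcome, as a careful person would: the job done as asked, in the order asked, and still so for the second after the job is handed in, with the robot touching nothing.
It also fails if it takes over 58 s, if anything falls off the work surface, if the arm or the gripper's body presses on something with over 40 N, if the wrist force passes 120 N, or if a joint passes its speed limit or range.

## Robot

A 6-joint arm with a two-finger parallel gripper is mounted at the origin on the work surface. World frame = base frame: x ahead of the robot, y to its left, z up, the work surface at z = 0. Lengths are in m, angles in rad, forces in N, time in s.
With the tool pointing down it reaches from about 0.275 to 1 m from the base axis. Payload 8.4 kg.
Tool frame: the origin (TCP) lies at the very end of the fingers, on their centre line; the grasp point (between the pads) lies 19 mm behind it; z points along the fingers, y is the line along which they close (so a half turn about z gives the same grasp; the last joint's range is limited). The gripper opens to 85 mm and grips with 20 to 120 N. Pads are 22 mm wide; open, the fingers measure 114 mm over their backs; the gripper's body (76 mm by 85 mm) begins 54 mm behind the grasp point. The pads swing forward as they close: fully open they stand 13 mm farther back than shut.
Start: joints at [1.261, 0.353, 1.633, -0, 1.155, -0.002], TCP at [0.189, 0.596, 0.205] pointing down, gripper open.
Joint ranges: [-2.63, 2.63], [-0.92, 2.1], [0.06, 2.66], [-1.3, 4.44], [0, 2.69], [-3.02, 3.02]. Speed limits (rad/s): [2.22, 2.22, 2.79, 3.14, 3.14, 3.14].

## Interface

Orientations are given as [roll, pitch, yaw] about the fixed x, y, z axes, in that order (R = Rz(yaw) Ry(pitch) Rx(roll)).
In Python, from cell import sensors, eyes, order gives the robot as it stands.
- The arm moves only by the tool step_arm, never from a script. Its argument "deltas" is a list of rows, each a list of 6 numbers: the shift along the world's x, y, z in cm, then the turn, a rotation vector about the world's x, y, z in degrees. A call has 1 to 20 rows; each row is the pose to reach, as a shift and turn from the pose commanded when the call began; what a row does not reach only later rows make up. A row lasts 1/10 s, in which the tool goes at most 50 mm and 8.59 degrees, less where a joint would pass 70% of its speed; a pose out of reach is approached as far as the arm can. A call with a gripper value outside its range is refused whole. "fingers" is the closure in counts, from 0 (fully open) to 255 (shut), set as the call begins (left out, the last holds). The fingers move at their own pace and stop on an object; "grip_force" is the grip in N (left out, the last holds). Time passes only in rows, so rows that repeat a pose let the fingers close. It gives the time, the measured TCP pose, the force, the opening and the grip force at its end, in the units of the state.
- sensors.state(): the state, without advancing time (a new reading comes with each control period).
- eyes.get_image(name): name is "scene" or "top" or "wrist"; returns a dict with "color" (384x512x3 uint8, red, green, blue), "fx", "fy", "cx", "cy" (pixels), "camera_from_world" (4x4, takes a point from world to camera coordinates). Camera axes: x right, y down, z forward; pixel columns grow to the right and rows downward; lengths in m; the calibration is good to about 2 mm. The wrist camera is an equidistant fisheye: a pixel r from the principal point sees the ray r / f radians off the axis. A picture is of the moment at which its call begins. There is no depth.
- order.close_job(): hands the job in; it is judged then, once.
Trained networks look in a picture, given as the dict that the camera call returned (one of the last four; its "shot" number tells which), for a name from the list of things; names that differ only in an ending like _2 or _b are one class to them, and where a whole thing is asked for, a point or a joint stands for the part that bears it (a point fixed in the world has none). Each returns a list of dicts, best first, with "p" (0 to 1); they miss things now and then, are a little off and sometimes report something else, mostly with a low value. They report only what shows in the picture. A call takes as long as a camera call. They do not tell look-alikes from the thing itself.
- eyes.look_for(name, picture): "point" ([column, row] in pixels, amid what is visible of it).
- eyes.silhouettes(name, picture): "region" (384x512 bool, what is visible of it) and "point" ([column, row] in pixels, amid what is visible of it).
- eyes.pinpoint(name, picture): "point" ([column, row] in pixels: a listed point, or the origin of a listed thing).
The state is a dict: "time_s": time; "q": joint angles; "dq": joint speeds; "joint_torque": joint torques, N m; "tool_pos": TCP position; "tcp_rot": TCP orientation; "wrist_force": force on the tool from outside, world axes, zero at the start; "torque": the same for the moment, N m; "finger_gap": finger opening in m; "finger_force": force on a finger pad.
Only numpy, scipy, OpenCV 4.12 (cv2) and the standard library are available. Lean on these libraries where they do the work, as an engineer would, in place of code of your own. Each camera call takes 0.05 s, during which the arm holds its last target. There are 200 camera calls.

## Working session

There is one attempt and no reset: what is moved stays moved. The work goes in short steps, Python scripts to look and compute and a tool call to move; the robot and the scene stay as the last step left them, time stands still between calls to the robot, and variables do not carry over. Pictures are saved under pics/ and viewed, at most 10 in all, crops included, and the job is handed in when it is done.

Besides the shell and the picture viewer there is one more tool, called after "Request:" in YAML: its name, and indented under it one key for each argument. step_arm: Moves the arm, as the interface text tells. Its arguments: {"type":"object","properties":{"deltas":{"type":"array","items":{"type":"array","items":{"type":"number"}}},"fingers":{"type":"number"},"grip_force":{"type":"number"}},"required":["deltas"]}

```bash
mkdir -p pics; ls
cat > h.py <<'E'
import numpy as np, cv2
from cell import sensors, eyes, order
def shot(n, save=None):
    p=eyes.get_image(n)
    if save: cv2.imwrite('pics/'+save,p['color'][:,:,::-1])
    return p
def ray(p,uv,fish=False):
    T=np.array(p['camera_from_world']);R=T[:3,:3];o=-R.T@T[:3,3]
    d=np.array([(uv[0]-p['cx'])/p['fx'],(uv[1]-p['cy'])/p['fy']])
    if fish:
        r=np.hypot(*d); v=np.r_[d/r*np.sin(r) if r>1e-9 else d,np.cos(r)]
    else: v=np.r_[d,1]
    v=R.T@v
    return o,v/np.linalg.norm(v)
def atz(p,uv,z,fish=False):
    o,v=ray(p,uv,fish); return o+v*(z-o[2])/v[2]
def proj(p,X,fish=False):
    T=np.array(p['camera_from_world']);c=T[:3,:3]@np.array(X)+T[:3,3]
    if fish:
        t=np.arctan2(np.hypot(c[0],c[1]),c[2]);h=np.hypot(c[0],c[1]);return np.array([p['cx']+p['fx']*t*c[0]/h,p['cy']+p['fy']*t*c[1]/h])
    return np.array([p['cx']+p['fx']*c[0]/c[2],p['cy']+p['fy']*c[1]/c[2]])
E
cat > a.py <<'E'
from h import *
np.set_printoptions(precision=3,suppress=True)
Z=dict(valve_top=.107,rod_knob=.085,bleed_top=.131,filter_mouth=.115,cartridge_cap=.12,unit=0,tray=0,coupling=0,cartridge=.033)
for n in ['top','scene']:
    p=shot(n,n+'0.png'); o,_=ray(p,(256,192)); print(n,'cam',o)
    for k,z in Z.items():
        for d in eyes.pinpoint(k,p)[:3]:
            if d['p']>.2: print(k,round(d['p'],2),np.array(d['point']),atz(p,d['point'],z))
s=sensors.state();print(s['time_s'],s['tool_pos'],s['tcp_rot'],s['wrist_force'])
a=cv2.imread('pics/top0.png')
E
python3 a.py
```

```text
pics
top cam [ 0.328 -0.011  1.394]
valve_top 0.9 [298.9 212.7] [ 0.515 -0.155  0.107]
rod_knob 0.61 [251.5 197.6] [ 0.56  -0.031  0.085]
rod_knob 0.52 [333.3 221.3] [ 0.495 -0.248  0.085]
bleed_top 0.5 [131.5 235.5] [0.456 0.276 0.131]
bleed_top 0.46 [273.7 202.9] [ 0.538 -0.087  0.131]
filter_mouth 0.96 [254.5 199.2] [ 0.55  -0.038  0.115]
cartridge_cap 0.82 [256.8 264.2] [ 0.381 -0.042  0.12 ]
cartridge_cap 0.79 [251.9 195.1] [ 0.56  -0.031  0.12 ]
cartridge_cap 0.76 [289.6 259.5] [ 0.393 -0.126  0.12 ]
unit 0.83 [262.7 208.1] [ 0.545 -0.064  0.   ]
tray 0.74 [134.5 209.8] [0.542 0.3   0.   ]
coupling 0.44 [132.3 234.9] [0.471 0.304 0.   ]
cartridge 0.71 [286.  265.5] [ 0.381 -0.124  0.033]
cartridge 0.63 [259.4 265.7] [ 0.381 -0.051  0.033]
cartridge 0.56 [251.6 204.9] [ 0.549 -0.032  0.033]
scene cam [1.629 0.082 0.778]
valve_top 0.7 [205.6 177.5] [ 0.498 -0.165  0.107]
rod_knob 0.5 [373.3 272.5] [0.845 0.288 0.085]
rod_knob 0.39 [182.2 181. ] [ 0.49  -0.24   0.085]
bleed_top 0.42 [228.1 175.9] [ 0.523 -0.092  0.131]
filter_mouth 0.81 [247.7 187. ] [ 0.552 -0.032  0.115]
filter_mouth 0.41 [149.8 178.5] [ 0.535 -0.325  0.115]
cartridge_cap 0.6 [249.9 167.1] [ 0.443 -0.037  0.12 ]
cartridge_cap 0.57 [224.8 167.1] [ 0.451 -0.113  0.12 ]
cartridge_cap 0.56 [279.7 165.1] [0.42  0.054 0.12 ]
unit 0.78 [239.5 217.8] [ 0.545 -0.057  0.   ]
unit 0.38 [362.1 207.8] [0.451 0.318 0.   ]
tray 0.9 [361.8 223.2] [0.534 0.308 0.   ]
coupling 0.45 [360.6 209. ] [0.458 0.313 0.   ]
coupling 0.41 [248.4 184.2] [ 0.347 -0.051  0.   ]
cartridge 0.66 [279.  189.3] [0.422 0.055 0.033]
cartridge 0.46 [246.5 190.6] [ 0.441 -0.047  0.033]
1.0 [0.189 0.596 0.205] [-3.142  0.     2.834] [ 0.663  0.072 -0.076]
```

```bash
python3 -c "
import cv2
a=cv2.imread('pics/top0.png');cv2.imwrite('pics/top_c.png',cv2.resize(a[130:320,90:390],None,fx=2.6,fy=2.6,interpolation=2))"
```

```text
(no output)
```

View pics/top_c.png

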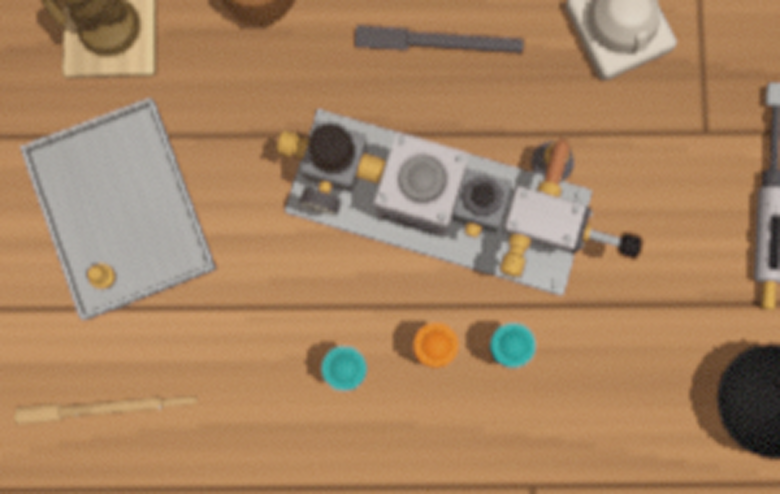

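View pics/scene0.png

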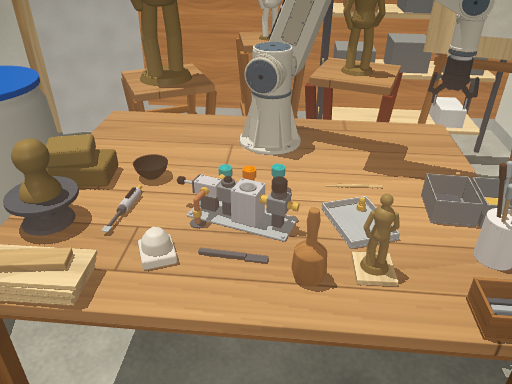

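The top crop shows the unit with the regulator at full-image px (218,187), the filter with its grey cap at (252,198), bleed at (276,204), valve at (300,213) and knob at (332,224). Two turquoise look-alikes (222,272), (287,263) and one orange (257,263) stand loose on the bench. The real cartridge is the grey cap in the square housing at (252,198). The tray is at left with the coupling at its near end (129,235).

```bash
cat > fit.py <<'E'
from h import *
from scipy.optimize import least_squares
U=dict(valve_top=(0,-.105,.107),rod_knob=(0,-.195,.085),bleed_top=(0,-.036,.131),filter_mouth=(0,.028,.115),cap=(0,.028,.12),reg=(0,.122,.162))
def w(v,P):
    c,s=np.cos(v[2]),np.sin(v[2]);return np.array([v[0]+c*P[0]-s*P[1],v[1]+s*P[0]+c*P[1],P[2]])
def fit(obs,v0=(.545,-.06,-.255)):  # obs: list of (pic,name,uv,fish)
    f=lambda v:np.concatenate([proj(p,w(v,U[n] if isinstance(n,str) else n),k)-uv for p,n,uv,k in obs])
    r=least_squares(f,v0,loss='soft_l1');return r.x,f(r.x).reshape(-1,2)
E
python3 - <<'E'
from fit import *
np.set_printoptions(precision=4,suppress=True)
p=shot('top')
o=[(p,n,np.array(uv),False) for n,uv in dict(valve_top=(299.6,212.7),rod_knob=(332,224),bleed_top=(276,204.3),cap=(252.3,198.2),reg=(217.5,187)).items()]
v,r=fit(o);print(v,r)
for n in U: print(n,w(v,U[n]))
# tray corners from crop
C=[(151,101),(22,148),(83,318),(214,268)]
P=np.array([atz(p,(a/2.6+90,b/2.6+130),.024)[:2] for a,b in C]);print(P,P.mean(0),np.linalg.norm(np.diff(P,axis=0),axis=1))
print('coupling',atz(p,(100/2.6+90,272/2.6+130),.04))
E
```

```text
[ 0.5431 -0.0584 -0.2844] [[ 1.0918  0.5037]
 [ 0.4533 -0.4239]
 [-0.0983  0.3098]
 [-0.3202  0.4444]
 [-1.009  -1.259 ]]
valve_top [ 0.5137 -0.1592  0.107 ]
rod_knob [ 0.4884 -0.2456  0.085 ]
bleed_top [ 0.533 -0.093  0.131]
filter_mouth [ 0.551  -0.0316  0.115 ]
cap [ 0.551  -0.0316  0.12  ]
reg [0.5774 0.0587 0.162 ]
[[0.6553 0.26  ]
 [0.604  0.3974]
 [0.4207 0.3249]
 [0.4726 0.188 ]] [0.5381 0.2926] [0.1467 0.1971 0.1464]
coupling [0.4676 0.305  0.04  ]
```

Request:
step_arm:
  deltas:
    - [1, -4, 1, 0, 0, -5]
    - [3, -8, 2.5, 0, 0, -12]
    - [5, -12.5, 5, 0, 0, -20]
    - [7, -17, 7, 0, 0, -28]
    - [9, -21.5, 9, 0, 0, -36]
    - [11, -26, 11, 0, 0, -44]
    - [13, -30.5, 13, 0, 0, -52]
    - [15, -35, 14, 0, 0, -60]
    - [17, -39.5, 14, 0, 0, -68]
    - [19, -44, 14, 0, 0, -76]
    - [21, -48.5, 14, 0, 0, -82]
    - [23, -53, 14, 0, 0, -87]
    - [25, -57.5, 14, 0, 0, -87]
    - [27, -62, 14, 0, 0, -87]
    - [29, -66.5, 14, 0, 0, -87]
    - [29.5, -69, 14, 0, 0, -87]
    - [30, -70, 14, 0, 0, -87]
    - [30, -70, 14, 0, 0, -87]
    - [30, -70, 14, 0, 0, -87]

```text
time_s: 2.95
tool_pos: [0.489, -0.1036, 0.3446]
tcp_rot: [-3.141, -0.0, 1.315]
wrist_force: [0.6, 0.6, 0.2]
finger_gap: 0.0856
finger_force: 0.0
```

Run:
```python
from fit import *
np.set_printoptions(precision=4,suppress=True)
p=shot('wrist','w1.png')
v0=(.5431,-.0584,-.2844)
for n in ['valve_top','rod_knob','bleed_top','filter_mouth','cartridge_cap']:
    k='cap' if n=='cartridge_cap' else n
    print(n,'pred',proj(p,w(v0,U[k]),True),[(round(d['p'],2),np.array(d['point'])) for d in eyes.pinpoint(n,p)[:3]])
print('reg',proj(p,w(v0,U['reg']),True), p['fx'],p['cx'],p['cy'])
s=sensors.state();print(s['time_s'],s['tool_pos'],s['tcp_rot'])
cv2.imwrite('pics/w1b.png',cv2.resize(cv2.imread('pics/w1.png'),None,fx=1.5,fy=1.5,interpolation=2))
```

```text
valve_top pred [281.8477 185.206 ] [(0.67, array([279.4, 184.4])), (0.61, array([396.9, 183.9]))]
rod_knob pred [277.266  234.1286] [(0.61, array([276.5, 237.1]))]
bleed_top pred [286.2396 140.3357] [(0.66, array([285.6, 141.2]))]
filter_mouth pred [287.2264  91.2197] [(0.76, array([288.3,  90.1]))]
cartridge_cap pred [287.6294  91.2014] [(0.81, array([146.5,  74.8])), (0.77, array([194.8, 175.9])), (0.56, array([286. ,  88.2]))]
reg [293.9952  13.8753] 297.3186396354542 254.98557794077377 190.54507112091278
3.25 [ 0.4893 -0.1035  0.3449] [ 3.1412 -0.0001  1.3168]
```

View pics/w1b.png

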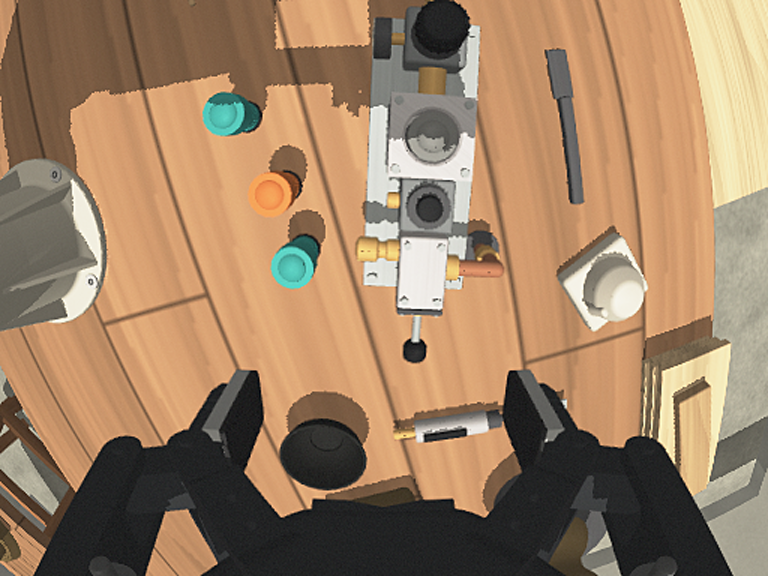

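The wrist view (1.5×) shows the knob at (414,350), bleed button at (429,207), grey cap at (432,133) and regulator knob at (441,26). These agree with the predictions to within 3 px, so I refit.

Run:
```python
from fit import *
np.set_printoptions(precision=4,suppress=True)
p=shot('wrist')
o=[(p,n,np.array(uv),True) for n,uv in dict(rod_knob=(276.2,235),bleed_top=(286,139.5),cap=(287.2,89)).items()]
o+=[(p,'valve_top',np.array((281,184.)),True),(p,'filter_mouth',np.array((288.3,90.1)),True)]
v,r=fit(o);print(v,r)
t=shot('top')
q=[(t,n,np.array(uv),False) for n,uv in dict(valve_top=(299.6,212.7),rod_knob=(332,224),bleed_top=(276,204.3),cap=(252.3,198.2),reg=(217.5,187)).items()]
v,r=fit(o+q);print(v)
for n in U: print(n,w(v,U[n]))
```

```text
[ 0.5439 -0.057  -0.2925] [[-0.0847 -1.8176]
 [ 0.0035 -0.3043]
 [ 0.6438  1.1314]
 [ 0.1658  0.142 ]
 [-0.8653  0.0612]]
[ 0.5437 -0.0573 -0.2905]
valve_top [ 0.5136 -0.1579  0.107 ]
rod_knob [ 0.4878 -0.2442  0.085 ]
bleed_top [ 0.5334 -0.0918  0.131 ]
filter_mouth [ 0.5517 -0.0305  0.115 ]
cap [ 0.5517 -0.0305  0.12  ]
reg [0.5786 0.0596 0.162 ]
```

Request:
step_arm:
  deltas:
    - [0, -3, -2, 0, 0, -2]
    - [0, -7, -6, 0, 0, -2]
    - [0, -11, -10, 0, 0, -2]
    - [-0.1, -14, -14, 0, 0, -2]
    - [-0.1, -14.1, -18, 0, 0, -2]
    - [-0.1, -14.1, -21, 0, 0, -2]
    - [-0.1, -14.1, -24, 0, 0, -2]
    - [-0.1, -14.1, -26.5, 0, 0, -2]
    - [-0.1, -14.1, -27.5, 0, 0, -2]
    - [-0.1, -14.1, -27.9, 0, 0, -2]
    - [-0.1, -14.1, -27.9, 0, 0, -2]
    - [-0.1, -14.1, -27.9, 0, 0, -2]
  fingers: 80
  grip_force: 40

```text
time_s: 4.55
tool_pos: [0.4893, -0.2457, 0.0669]
tcp_rot: [3.14, 0.0, 1.281]
wrist_force: [0.7, -0.4, 0.5]
finger_gap: 0.0584
finger_force: 0.0
```

Run:
```python
from fit import *
np.set_printoptions(precision=4,suppress=True)
p=shot('wrist','w2.png')
print([(round(d['p'],2),d['point']) for d in eyes.pinpoint('rod_knob',p)[:2]], proj(p,(.4878,-.2442,.085),True))
s=sensors.state();print(s['time_s'],s['tool_pos'],s['tcp_rot'],s['wrist_force'],s['finger_gap'])
for d in eyes.pinpoint('rod_knob',p)[:2]: print(atz(p,d['point'],.085,True))
cv2.imwrite('pics/w2b.png',cv2.resize(cv2.imread('pics/w2.png')[100:340,100:420],None,fx=2.3,fy=2.3,interpolation=2))
```

```text
[(0.66, [250.1, 240.3])] [252.5367 240.5029]
4.65 [ 0.4892 -0.2457  0.0669] [3.1395 0.0004 1.2805] [ 0.2504 -0.0819  1.111 ] 0.0587387958400149
[ 0.4865 -0.2437  0.085 ]
```

View pics/w2b.png

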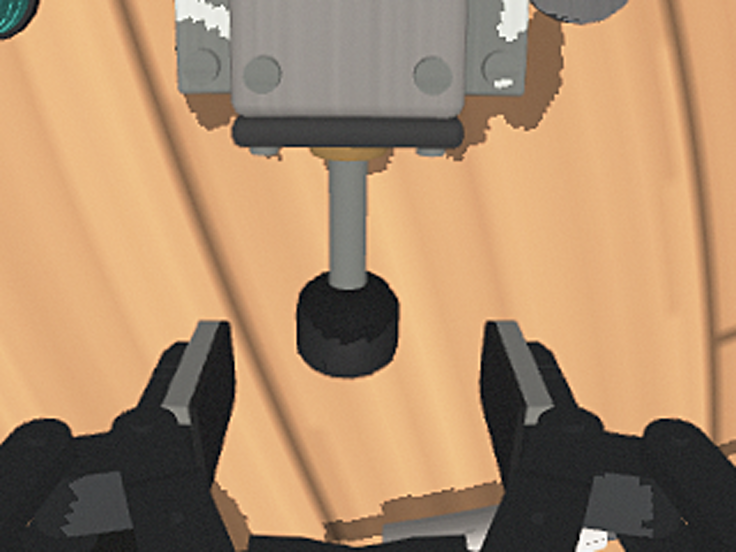

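The knob sits between the pads, about 2.5 mm to the left and slightly forward of centre. The rod is parallel to the image's vertical, so the yaw is right. I shift over and close.

Request:
step_arm:
  deltas:
    - [-0.2, 0.2, -0.1, 0, 0, 0]
    - [-0.2, 0.2, -0.1, 0, 0, 0]

```text
time_s: 4.9
tool_pos: [0.4861, -0.2431, 0.0649]
tcp_rot: [3.142, -0.0, 1.281]
wrist_force: [-0.7, 0.2, 1.1]
finger_gap: 0.0587
finger_force: 0.0
```

Request:
step_arm:
  deltas:
    - [0, 0, 0, 0, 0, 0]
    - [0, 0, 0, 0, 0, 0]
    - [0, 0, 0, 0, 0, 0]
    - [0, 0, 0, 0, 0, 0]
    - [0, 0, 0, 0, 0, 0]
    - [0, 0, 0, 0, 0, 0]
  fingers: 255

```text
time_s: 5.5
tool_pos: [0.4871, -0.2437, 0.0649]
tcp_rot: [3.14, 0.0, 1.28]
wrist_force: [4.4, -0.9, -0.5]
finger_gap: 0.0187
finger_force: 32.5
```

Run:
```python
from fit import *
p=shot('wrist','w3.png')
a=cv2.imread('pics/w3.png')[140:320,150:380]
b=shot('scene','s3.png');b=cv2.imread('pics/s3.png')[130:240,140:280]
cv2.imwrite('pics/w3b.png',np.hstack([cv2.resize(a,(460,360)),cv2.resize(b,(340,267+93))]))
s=sensors.state();print(s['time_s'],s['tool_pos'],s['wrist_force'],s['finger_gap'],s['torque'])
```

```text
5.6 [ 0.4870735  -0.24368372  0.06489679] [ 5.76659788 -1.49522159 -1.11349609] 0.018579144897127708 [-0.24196685 -0.93010543 -0.07538774]
```

View pics/w3b.png

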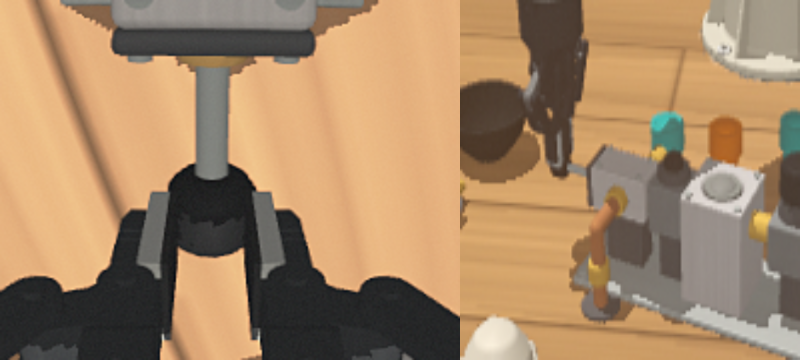

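Run:
```python
from fit import *
np.set_printoptions(precision=1,suppress=True)
p=shot('wrist')
s=sensors.state();t=s['tool_pos']
v=(.5437,-.0573,-.2905)
f=lambda P:(proj(p,P,True)-(150,140))*2
print('cam',ray(p,(255,190),True)[0]*1000)
for dy in (-.1835,-.195,-.2065): print('knob',dy,[f(w(v,(x,dy,z))) for x,z in((-.013,.085),(.013,.085),(0,.098),(0,.072))])
c,sn=np.cos(v[2]),np.sin(v[2])
for dy in(-.011,.011):
  for z in (0,.019,.038): print('pad',dy,z,[f((t[0]+c*x-sn*dy,t[1]+sn*x+c*dy,t[2]+z)) for x in (-.0093,.0093)])
```

```text
cam [ 510.1 -164.5  233.2]
knob -0.1835 [array([167.6, 171.7]), array([261.6, 171.7]), array([215.1, 193.8]), array([214.3, 152.9])]
knob -0.195 [array([168.8, 208. ]), array([260.2, 208. ]), array([214.9, 232. ]), array([214.2, 187.4])]
knob -0.2065 [array([169.9, 242. ]), array([258.7, 241.9]), array([214.7, 267.4]), array([214., 220.])]
pad -0.011 0 [array([182.3, 207. ]), array([240., 207.])]
pad -0.011 0.019 [array([179.7, 238.1]), array([243. , 238.1])]
pad -0.011 0.038 [array([176.6, 275.4]), array([246.5, 275.4])]
pad 0.011 0 [array([181. , 144.3]), array([241.5, 144.4])]
pad 0.011 0.019 [array([178., 171.]), array([244.9, 171. ])]
pad 0.011 0.038 [array([174.4, 203.8]), array([249.1, 203.8])]
```

The pads close to 18.6 mm on a 26 mm knob, so they hold only its upper part. I open, go 15 mm lower and close again.

Request:
step_arm:
  deltas:
    - [0, 0, 0, 0, 0, 0]
    - [0, 0, 0, 0, 0, 0]
    - [0, 0, -0.5, 0, 0, 0]
    - [0, 0, -1.2, 0, 0, 0]
    - [0, 0, -1.5, 0, 0, 0]
    - [0, 0, -1.5, 0, 0, 0]
  fingers: 120

```text
time_s: 6.25
tool_pos: [0.4857, -0.243, 0.0488]
tcp_rot: [-3.14, -0.0, 1.28]
wrist_force: [0.4, -0.2, 0.4]
finger_gap: 0.0454
finger_force: 0.0
```

Request:
step_arm:
  deltas:
    - [0, 0, 0, 0, 0, 0]
    - [0, 0, 0, 0, 0, 0]
    - [0, 0, 0, 0, 0, 0]
    - [0, 0, 0, 0, 0, 0]
    - [0, 0, 0, 0, 0, 0]
  fingers: 255

```text
time_s: 6.75
tool_pos: [0.4871, -0.2437, 0.05]
tcp_rot: [3.14, 0.0, 1.28]
wrist_force: [4.1, -1.1, -2.1]
finger_gap: 0.0235
finger_force: 39.4
```

Request:
step_arm:
  deltas:
    - [0.15, 0.2, 0, 0, 0, 0]
    - [0.2, 0.4, 0, 0, 0, 0]
    - [0.3, 0.6, 0, 0, 0, 0]
    - [0.35, 0.8, 0, 0, 0, 0]
    - [0.4, 1.0, 0, 0, 0, 0]
    - [0.45, 1.2, 0, 0, 0, 0]
    - [0.5, 1.34, 0, 0, 0, 0]
    - [0.5, 1.34, 0, 0, 0, 0]
    - [0.5, 1.34, 0, 0, 0, 0]

```text
time_s: 7.65
tool_pos: [0.4915, -0.2298, 0.0499]
tcp_rot: [3.142, -0.0, 1.281]
wrist_force: [0.7, -0.7, 5.6]
finger_gap: 0.0237
finger_force: 40.0
```

Run:
```python
from fit import *
np.set_printoptions(precision=4,suppress=True)
p=shot('wrist','w4.png');s=sensors.state();print(s['time_s'],s['tool_pos'],s['wrist_force'],s['finger_gap'])
v=(.5437,-.0573,-.2905)
for y in (-.181,-.195): print(proj(p,w(v,(0,y,.085)),True), proj(p,w(v,(0,-.145,.107)),True))
print([(round(d['p'],2),d['point']) for d in eyes.pinpoint('rod_knob',p)[:2]])
cv2.imwrite('pics/w4b.png',cv2.resize(cv2.imread('pics/w4.png')[120:320,130:390],None,fx=3,fy=3,interpolation=2))
```

```text
7.7 [ 0.4915 -0.2298  0.0499] [2.3721 0.3498 5.7673] 0.02347332859113036
[256.9466 258.9163] [257.5606 212.2628]
[256.8446 280.3438] [257.5606 212.2628]
[(0.62, [254.7, 259.2])]
```

View pics/w4b.png

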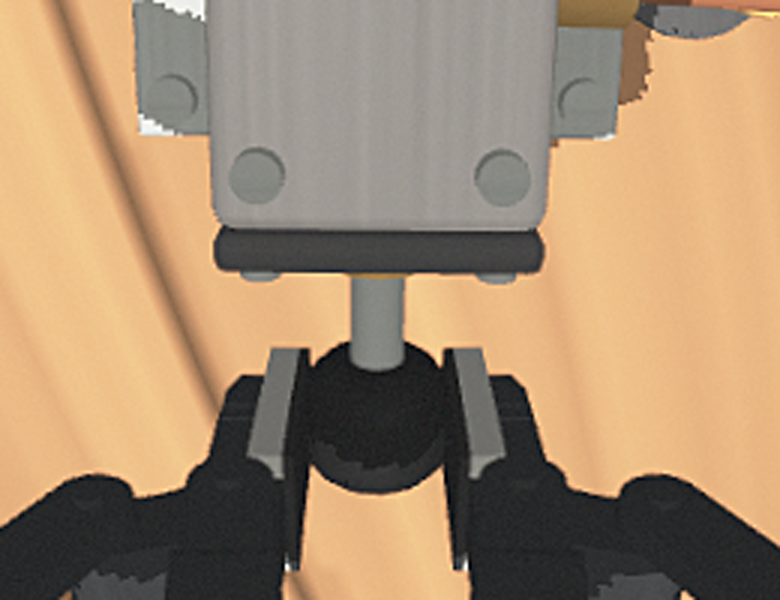

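The knob is held squarely, and the rod reads 14 mm in (knob at px row 259, predicted 258.9 for the middle click). I release and rise.

Request:
step_arm:
  deltas:
    - [0, 0, 0, 0, 0, 0]
    - [0, 0, 0, 0, 0, 0]
    - [0, 0, 0, 0, 0, 0]
    - [0, 0, 2, 0, 0, 0]
    - [0, 0, 6, 0, 0, 0]
    - [0, 0, 10, 0, 0, 0]
    - [0, 0, 14, 0, 0, 0]
    - [0, 0, 15, 0, 0, 0]
  fingers: 120

```text
time_s: 8.55
tool_pos: [0.4932, -0.2308, 0.2039]
tcp_rot: [3.136, 0.001, 1.28]
wrist_force: [-0.3, -0.5, -0.2]
finger_gap: 0.0452
finger_force: 0.0
```

Request:
step_arm:
  deltas:
    - [1, 3, 0, 0, 0, 0]
    - [2, 6, 0, 0, 0, 0]
    - [3, 9.5, 0, 0, 0, 0]
    - [3.8, 12.5, 0, 0, 0, 0]
    - [4.2, 13.8, 0, 0, 0, 0]
    - [4.2, 13.8, 0, 0, 0, 0]
    - [4.2, 13.8, 0, 0, 0, 0]
  fingers: 255

```text
time_s: 9.25
tool_pos: [0.5329, -0.0924, 0.1992]
tcp_rot: [-3.141, 0.001, 1.281]
wrist_force: [-0.2, -0.3, 0.8]
finger_gap: 0.0001
finger_force: 0.0
```

Run:
```python
from fit import *
np.set_printoptions(precision=4,suppress=True)
p=shot('wrist','w5.png');s=sensors.state();print(s['time_s'],s['tool_pos'],s['wrist_force'],s['finger_gap'])
v=(.5437,-.0573,-.2905)
U['rod_knob']=(0,-.181,.085)
for n in U: print(n,proj(p,w(v,U[n]),True))
print('tcp',proj(p,s['tool_pos'],True))
for n in('rod_knob','bleed_top','cartridge_cap','filter_mouth'):print(n,[(round(d['p'],2),d['point']) for d in eyes.pinpoint(n,p)[:2]])
cv2.imwrite('pics/w5b.png',cv2.resize(cv2.imread('pics/w5.png')[90:350,100:420],None,fx=2.3,fy=2.3,interpolation=2))
```

```text
9.3 [ 0.5329 -0.0928  0.1993] [-0.4987  0.0067 -0.1746] 0.00018263216627964067
valve_top [255.677 248.728]
rod_knob [255.5041 293.8352]
bleed_top [255.8875 191.7147]
filter_mouth [256.0219 113.625 ]
cap [256.034  114.0465]
reg [256.3641 -12.8881]
tcp [255.7799 228.8641]
rod_knob []
bleed_top [(0.82, [257.9, 193.4])]
cartridge_cap [(0.87, [66.8, 103.1]), (0.8, [256.3, 118.5])]
filter_mouth []
```

View pics/w5b.png

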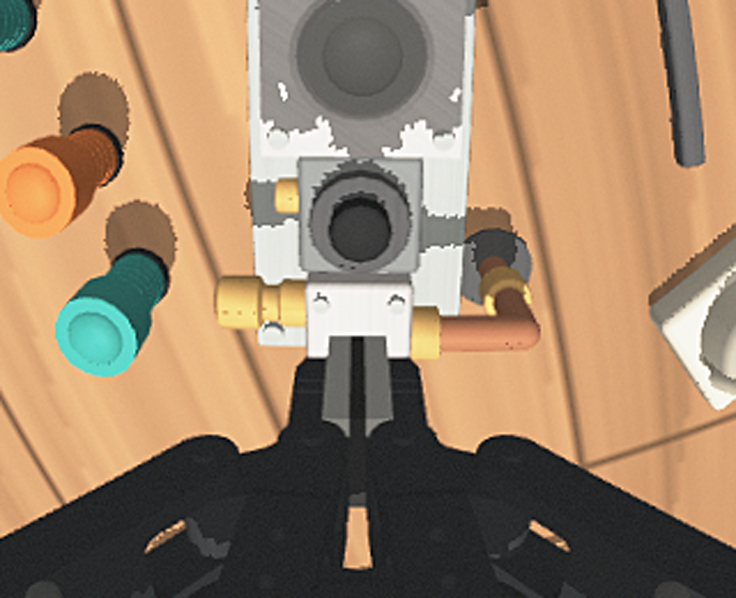

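The view shows the bleed button at px (256.5,190), matching the prediction. The pad tips appear about 29 mm above the reported TCP, which also explains the shallow knob grip, so I expect button contact near tool z 0.102 and approach carefully.

Request:
step_arm:
  deltas:
    - [0, 0.1, -3, 0, 0, 0]
    - [0, 0.1, -6, 0, 0, 0]
    - [0, 0.1, -6.5, 0, 0, 0]
    - [0, 0.1, -7, 0, 0, 0]
    - [0, 0.1, -7.3, 0, 0, 0]
    - [0, 0.1, -7.3, 0, 0, 0]

```text
time_s: 10.1
tool_pos: [0.5339, -0.0912, 0.1274]
tcp_rot: [3.14, -0.0, 1.28]
wrist_force: [-0.1, 0.3, -0.7]
finger_gap: -0.0001
finger_force: 0.0
```

Request:
step_arm:
  deltas:
    - [0, 0, -0.3, 0, 0, 0]
    - [0, 0, -0.6, 0, 0, 0]
    - [0, 0, -0.9, 0, 0, 0]
    - [0, 0, -1.2, 0, 0, 0]
    - [0, 0, -1.5, 0, 0, 0]
    - [0, 0, -1.8, 0, 0, 0]
    - [0, 0, -1.8, 0, 0, 0]

```text
time_s: 10.8
tool_pos: [0.533, -0.0909, 0.1082]
tcp_rot: [-3.141, 0.0, 1.28]
wrist_force: [-0.1, 0.2, 0.3]
finger_gap: 0.0001
finger_force: 0.0
```

Request:
step_arm:
  deltas:
    - [0, 0, -0.2, 0, 0, 0]
    - [0, 0, -0.4, 0, 0, 0]
    - [0, 0, -0.6, 0, 0, 0]
    - [0, 0, -0.6, 0, 0, 0]

```text
time_s: 11.2
tool_pos: [0.5334, -0.091, 0.1026]
tcp_rot: [3.141, -0.0, 1.28]
wrist_force: [-0.8, 0.8, 2.8]
finger_gap: 0.0
finger_force: 1.2
```

Request:
step_arm:
  deltas:
    - [0, 0, -0.2, 0, 0, 0]
    - [0, 0, -0.4, 0, 0, 0]
    - [0, 0, -0.5, 0, 0, 0]
    - [0, 0, -0.5, 0, 0, 0]

```text
time_s: 11.6
tool_pos: [0.5335, -0.091, 0.0984]
tcp_rot: [3.141, -0.0, 1.28]
wrist_force: [-2.2, 1.2, 10.1]
finger_gap: 0.0
finger_force: 5.4
```

Request:
step_arm:
  deltas:
    - [0, 0, 0, 0, 0, 0]
    - [0, 0, 0, 0, 0, 0]
    - [0, 0, 0, 0, 0, 0]
    - [0, 0, 0, 0, 0, 0]
    - [0, 0, 0, 0, 0, 0]
    - [0, 0, 0, 0, 0, 0]
    - [0, 0, 0, 0, 0, 0]
    - [0, 0, 0, 0, 0, 0]
    - [0, 0, 0, 0, 0, 0]
    - [0, 0, 0.5, 0, 0, 0]
    - [0, 0, 2, 0, 0, 0]
    - [0, 0, 4, 0, 0, 0]
    - [0, 0, 5, 0, 0, 0]
    - [0.6, 2, 5, 0, 0, 0]
    - [1.3, 4.5, 5, 0, 0, 0]
    - [1.8, 6.1, 5, 0, 0, 0]
    - [1.8, 6.1, 5, 0, 0, 0]
    - [1.8, 6.1, 5, 0, 0, 0]

```text
time_s: 13.4
tool_pos: [0.5511, -0.0299, 0.1473]
tcp_rot: [-3.141, 0.001, 1.282]
wrist_force: [-0.5, 0.2, -0.1]
finger_gap: 0.0002
finger_force: 0.0
```

Run:
```python
from fit import *
np.set_printoptions(precision=4,suppress=True)
p=shot('wrist','w6.png');s=sensors.state();print(s['time_s'],s['tool_pos'],s['wrist_force'],s['finger_gap'])
v=(.5437,-.0573,-.2905)
print(proj(p,w(v,U['cap']),True),proj(p,w(v,U['filter_mouth']),True))
for n in('cartridge_cap','filter_mouth','bleed_top'):print(n,[(round(d['p'],2),d['point']) for d in eyes.pinpoint(n,p)[:3]])
for d in eyes.pinpoint('cartridge_cap',p)[:3]: print(atz(p,d['point'],.12,True))
t=shot('top')
for n in('rod_knob',):print(n,[(round(d['p'],2),d['point'],atz(t,d['point'],.085)) for d in eyes.pinpoint(n,t)[:3]], w(v,(0,-.181,.085)))
```

```text
13.45 [ 0.551  -0.0303  0.1474] [ 0.9825  0.4931 -0.5923] -0.00022605576349076447
[256.6615 211.8995] [256.6336 209.227 ]
cartridge_cap [(0.87, [103.2, 252.2]), (0.77, [257.0, 214.4]), (0.72, [138.3, 312.9])]
filter_mouth []
bleed_top []
[ 0.417 -0.031  0.12 ]
[ 0.5514 -0.0324  0.12  ]
[ 0.4171 -0.099   0.12  ]
rod_knob [(0.41, [327.7, 221.4], array([ 0.4943, -0.2331,  0.085 ]))] [ 0.4919 -0.2307  0.085 ]
```

Request:
step_arm:
  deltas:
    - [0.05, 0, -2, 0, 0, 0]
    - [0.05, 0, -4, 0, 0, 0]
    - [0.05, 0, -5, 0, 0, 0]
    - [0.05, 0, -5.3, 0, 0, 0]
    - [0.05, 0, -5.5, 0, 0, 0]
    - [0.05, 0, -5.7, 0, 0, 0]
    - [0.05, 0, -5.7, 0, 0, 0]

```text
time_s: 14.45
tool_pos: [0.5527, -0.0301, 0.0919]
tcp_rot: [3.14, -0.0, 1.28]
wrist_force: [-0.8, -0.2, 5.2]
finger_gap: -0.0003
finger_force: 2.2
```

Request:
step_arm:
  deltas:
    - [0, 0, -0.2, 0, 0, 0]
    - [0, 0, -0.4, 0, 0, 0]
    - [0, 0, -0.5, 0, 0, 0]
    - [0, 0, -0.5, 0, 0, 0]

```text
time_s: 14.85
tool_pos: [0.5527, -0.0301, 0.0869]
tcp_rot: [3.14, -0.0, 1.28]
wrist_force: [-1.6, 0.3, 6.0]
finger_gap: 0.0001
finger_force: 3.0
```

Request:
step_arm:
  deltas:
    - [0, 0, -0.1, 0, 0, 0]
    - [0, 0, -0.15, 0, 0, 0]
    - [0, 0, -0.15, 0, 0, 0]

```text
time_s: 15.15
tool_pos: [0.5531, -0.0301, 0.0863]
tcp_rot: [3.139, -0.001, 1.28]
wrist_force: [-2.7, 0.1, 15.0]
finger_gap: -0.0001
finger_force: 7.0
```

Force jumped to 15 N, so the cartridge is at its stop. I let it spring up and look.

Request:
step_arm:
  deltas:
    - [0, 0, 0.5, 0, 0, 0]
    - [0, 0, 1.5, 0, 0, 0]
    - [0, 0, 2.5, 0, 0, 0]
    - [0, 0, 3.5, 0, 0, 0]
    - [0, 0, 5.5, 0, 0, 0]
    - [0, 0, 8, 0, 0, 0]
    - [0, 0, 9.5, 0, 0, 0]
    - [0, 0, 9.5, 0, 0, 0]

```text
time_s: 15.95
tool_pos: [0.5535, -0.0301, 0.182]
tcp_rot: [3.137, -0.001, 1.28]
wrist_force: [0.3, 0.5, -1.0]
finger_gap: 0.0002
finger_force: 0.0
```

Run:
```python
from fit import *
np.set_printoptions(precision=4,suppress=True)
p=shot('wrist','w7.png');s=sensors.state();print(s['time_s'],s['tool_pos'],s['wrist_force'],s['finger_gap'])
v=(.5437,-.0573,-.2905)
print('latched',proj(p,w(v,U['cap']),True),'up',proj(p,w(v,(0,.028,.146)),True))
for d in eyes.pinpoint('cartridge_cap',p)[:3]: print(round(d['p'],2),d['point'],atz(p,d['point'],.146,True))
a=cv2.imread('pics/w7.png')[90:350,100:420]
cv2.imwrite('pics/w7b.png',cv2.resize(a,None,fx=2.3,fy=2.3,interpolation=2))
```

```text
16.0 [ 0.5526 -0.03    0.1804] [ 0.415   0.4491 -0.2436] 7.084010277511511e-05
latched [253.2234 196.1908] up [253.167  208.0884]
0.87 [114.7, 236.0] [ 0.4329 -0.0225  0.146 ]
0.79 [253.8, 209.7] [ 0.5518 -0.0318  0.146 ]
0.64 [142.9, 293.3] [ 0.4306 -0.0832  0.146 ]
```

View pics/w7b.png

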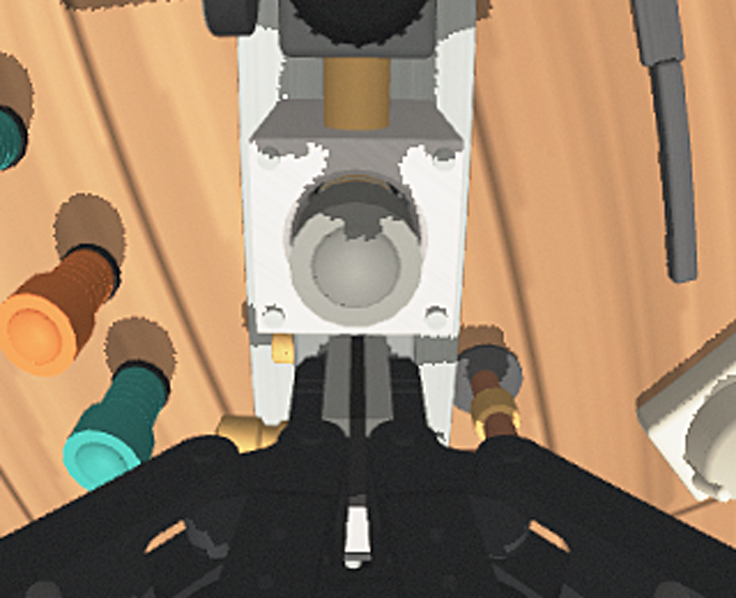

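The grey cap has sprung up (px (254,206), dome now at the proud height). I open, go down over it and grip.

Request:
step_arm:
  deltas:
    - [-0.1, -0.1, 0, 0, 0, 0]
    - [-0.1, -0.1, 0, 0, 0, 0]
    - [-0.1, -0.1, 0, 0, 0, 0]
    - [-0.1, -0.1, 0, 0, 0, 0]
    - [-0.1, -0.1, -2, 0, 0, 0]
    - [-0.1, -0.1, -4, 0, 0, 0]
    - [-0.1, -0.1, -6, 0, 0, 0]
    - [-0.1, -0.1, -7.5, 0, 0, 0]
    - [-0.1, -0.1, -8.5, 0, 0, 0]
    - [-0.1, -0.1, -9.1, 0, 0, 0]
    - [-0.1, -0.1, -9.1, 0, 0, 0]
  fingers: 0

```text
time_s: 17.15
tool_pos: [0.5506, -0.031, 0.0877]
tcp_rot: [-3.141, 0.0, 1.28]
wrist_force: [0.2, -1.6, -0.4]
finger_gap: 0.0851
finger_force: 0.0
```

Request:
step_arm:
  deltas:
    - [0, 0, 0, 0, 0, 0]
    - [0, 0, 0, 0, 0, 0]
    - [0, 0, 0, 0, 0, 0]
    - [0, 0, 0, 0, 0, 0]
    - [0, 0, 0, 0, 0, 0]
    - [0, 0, 0, 0, 0, 0]
  fingers: 255
  grip_force: 40

```text
time_s: 17.75
tool_pos: [0.5514, -0.031, 0.0886]
tcp_rot: [3.14, -0.0, 1.28]
wrist_force: [1.1, 0.2, 2.3]
finger_gap: 0.0435
finger_force: 42.0
```

Request:
step_arm:
  deltas:
    - [0, 0, 0.5, 0, 0, 0]
    - [0, 0, 1.5, 0, 0, 0]
    - [0, 0, 3, 0, 0, 0]
    - [0, 0, 5, 0, 0, 0]
    - [0, 0, 7, 0, 0, 0]
    - [0, 0, 9, 0, 0, 0]
    - [0, 0, 11, 0, 0, 0]
    - [0, 0, 13, 0, 0, 0]
    - [0, 0, 14.5, 0, 0, 0]
    - [0, 0, 15, 0, 0, 0]
    - [0, 0, 15, 0, 0, 0]

```text
time_s: 18.85
tool_pos: [0.551, -0.031, 0.239]
tcp_rot: [3.14, -0.0, 1.28]
wrist_force: [0.0, -0.2, -1.5]
finger_gap: 0.0439
finger_force: 41.8
```

Request:
step_arm:
  deltas:
    - [0.1, 1.5, 0, 0, 0, 2]
    - [0.3, 4, 0, 0, 0, 5]
    - [0.5, 7, 0, 0, 0, 9]
    - [0.8, 10, 0, 0, 0, 13]
    - [1, 13, 0, 0, 0, 17]
    - [1.3, 16, 0, 0, 0, 21]
    - [1.5, 19, 0, 0, 0, 25]
    - [1.7, 22, 0, 0, 0, 29]
    - [2, 25, 0, 0, 0, 33]
    - [2.2, 28, 0, 0, 0, 36]
    - [2.4, 31, 0, 0, 0, 39]
    - [2.5, 32.5, 0, 0, 0, 40]
    - [2.5, 33.2, 0, 0, 0, 40]
    - [2.5, 33.3, 0, 0, 0, 40]
    - [2.5, 33.3, 0, 0, 0, 40]
    - [2.5, 33.3, 0, 0, 0, 40]

```text
time_s: 20.45
tool_pos: [0.5758, 0.301, 0.2382]
tcp_rot: [-3.141, 0.0, 1.977]
wrist_force: [0.0, -0.1, -0.9]
finger_gap: 0.0436
finger_force: 41.8
```

Run:
```python
from fit import *
np.set_printoptions(precision=4,suppress=True)
p=shot('wrist','w8.png');s=sensors.state();print(s['time_s'],s['tool_pos'],s['tcp_rot'],s['wrist_force'],s['finger_gap'])
for n,z in(('tray',0),('coupling',0)):
  for d in eyes.pinpoint(n,p)[:2]: print(n,round(d['p'],2),d['point'],atz(p,d['point'],z,True))
t=np.array(s['tool_pos']);print('foot',proj(p,t-[0,0,.029],True),proj(p,(.538,.2926,0),True))
cv2.imwrite('pics/w8b.png',cv2.resize(cv2.imread('pics/w8.png'),None,fx=1.5,fy=1.5,interpolation=2))
```

```text
20.5 [0.5759 0.301  0.2383] [-3.1415  0.0002  1.9773] [-0.2303 -0.5253 -0.9809] 0.0438952424325534
tray 0.88 [232.3, 144.9] [0.5418 0.2984 0.    ]
coupling 0.62 [186.8, 116.2] [0.4677 0.3118 0.    ]
coupling 0.6 [330.1, 284.5] [0.7839 0.1436 0.    ]
foot [256.2382 211.1712] [228.2264 147.6357]
```

View pics/w8b.png

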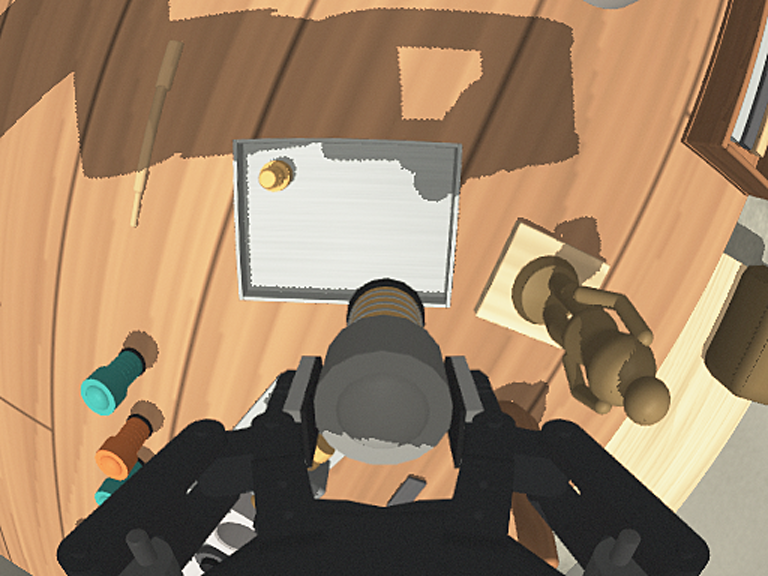

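The cartridge hangs upright from the pads with its foot at px (257,207). The tray's free +x half lies below it, the coupling is at (183,117), and the maquette board is to the right at (363,187). I check maquette clearance before descending.

Run:
```python
from fit import *
np.set_printoptions(precision=3,suppress=True)
p=shot('wrist')
for c in((525,218),(475,310),(610,265),(560,350)): print('board',atz(p,np.array(c)/1.5,.02,True))
t=shot('top')
for q in (p,t):
  for d in eyes.silhouettes('maquette',q)[:1]:
    ys,xs=np.nonzero(d['region']);print(round(d['p'],2),xs.min(),xs.max(),ys.min(),ys.max())
print('top',atz(t,(132,159),.02),atz(t,(150,159),.02),atz(t,(114,159),.02),atz(t,(132,142),.15))
```

```text
board [0.688 0.367 0.02 ]
board [0.685 0.269 0.02 ]
board [0.793 0.365 0.02 ]
board [0.79  0.264 0.02 ]
0.82 317 446 148 283
0.65 104 150 111 159
top [0.685 0.307 0.02 ] [0.685 0.256 0.02 ] [0.686 0.358 0.02 ] [0.697 0.279 0.15 ]
```

Request:
step_arm:
  deltas:
    - [0, 0, -1, 0, 0, 0]
    - [0, 0, -3, 0, 0, 0]
    - [0, 0, -5, 0, 0, 0]
    - [0, 0, -7, 0, 0, 0]
    - [0, 0, -9, 0, 0, 0]
    - [0, 0, -10, 0, 0, 0]
    - [0, 0, -10, 0, 0, 0]

```text
time_s: 21.5
tool_pos: [0.5747, 0.3015, 0.1362]
tcp_rot: [-3.138, 0.0, 1.979]
wrist_force: [-0.5, 0.3, -1.1]
finger_gap: 0.0439
finger_force: 41.7
```

Request:
step_arm:
  deltas:
    - [0, 0, -2, 0, 0, 0]
    - [0, 0, -4, 0, 0, 0]
    - [0, 0, -6, 0, 0, 0]
    - [0, 0, -7.5, 0, 0, 0]
    - [0, 0, -8.5, 0, 0, 0]
    - [0, 0, -9.2, 0, 0, 0]
    - [0, 0, -9.6, 0, 0, 0]
    - [0, 0, -9.6, 0, 0, 0]

```text
time_s: 22.3
tool_pos: [0.5759, 0.3021, 0.0422]
tcp_rot: [-3.142, -0.0, 1.979]
wrist_force: [0.2, 0.2, -1.0]
finger_gap: 0.0438
finger_force: 41.7
```

Request:
step_arm:
  deltas:
    - [0, 0, -0.1, 0, 0, 0]
    - [0, 0, -0.2, 0, 0, 0]
    - [0, 0, -0.3, 0, 0, 0]
    - [0, 0, -0.4, 0, 0, 0]
    - [0, 0, -0.4, 0, 0, 0]

```text
time_s: 22.8
tool_pos: [0.5758, 0.302, 0.0381]
tcp_rot: [-3.142, 0.0, 1.979]
wrist_force: [-0.2, -0.1, -1.1]
finger_gap: 0.0439
finger_force: 41.7
```

Request:
step_arm:
  deltas:
    - [0, 0, -0.1, 0, 0, 0]
    - [0, 0, -0.2, 0, 0, 0]
    - [0, 0, -0.3, 0, 0, 0]
    - [0, 0, -0.3, 0, 0, 0]

```text
time_s: 23.2
tool_pos: [0.5757, 0.302, 0.035]
tcp_rot: [-3.141, 0.0, 1.979]
wrist_force: [0.0, -0.0, -2.0]
finger_gap: 0.0442
finger_force: 41.7
```

Request:
step_arm:
  deltas:
    - [0, 0, -0.1, 0, 0, 0]
    - [0, 0, -0.15, 0, 0, 0]
    - [0, 0, -0.15, 0, 0, 0]

```text
time_s: 23.5
tool_pos: [0.576, 0.3021, 0.0341]
tcp_rot: [3.141, -0.0, 1.979]
wrist_force: [-0.6, 0.1, 4.0]
finger_gap: 0.0434
finger_force: 42.2
```

Touchdown (4 N up). I open partly and rise.

Request:
step_arm:
  deltas:
    - [0, 0, 0, 0, 0, 0]
    - [0, 0, 0, 0, 0, 0]
    - [0, 0, 0, 0, 0, 0]
    - [0, 0, 0, 0, 0, 0]
    - [0, 0, 0, 0, 0, 0]
  fingers: 55

```text
time_s: 24.0
tool_pos: [0.5758, 0.302, 0.0336]
tcp_rot: [-3.142, 0.0, 1.979]
wrist_force: [-0.4, -0.2, -0.5]
finger_gap: 0.0667
finger_force: 0.0
```

Request:
step_arm:
  deltas:
    - [0, 0, 0.5, 0, 0, 0]
    - [0, 0, 1.5, 0, 0, 0]
    - [0, 0, 3, 0, 0, 0]
    - [0, 0, 5, 0, 0, 0]
    - [0, 0, 8, 0, 0, 0]
    - [0, 0, 12, 0, 0, 0]
    - [0, 0, 16, 0, 0, 0]
    - [-3, -2, 19, 0, 0, 0]
    - [-6, -4, 20, 0, 0, 0]
    - [-9, -5, 20, 0, 0, 0]
    - [-10, -5, 20, 0, 0, 0]
    - [-10, -5, 20, 0, 0, 0]

```text
time_s: 25.2
tool_pos: [0.4752, 0.2522, 0.2351]
tcp_rot: [3.14, -0.0, 1.979]
wrist_force: [-0.5, 0.4, -0.2]
finger_gap: 0.0669
finger_force: 0.0
```

Run:
```python
from fit import *
np.set_printoptions(precision=4,suppress=True)
p=shot('wrist','w9.png');t=shot('top','t9.png');s=sensors.state();print(s['time_s'],s['tool_pos'],s['wrist_force'],s['finger_gap'])
v=(.5437,-.0573,-.2905)
print([(round(d['p'],2),d['point'],atz(t,d['point'],.085)) for d in eyes.pinpoint('rod_knob',t)[:3]], w(v,(0,-.181,.085)))
for d in eyes.pinpoint('coupling',p)[:2]: print(round(d['p'],2),d['point'],atz(p,d['point'],0,True))
for d in eyes.pinpoint('cartridge_cap',p)[:2]: print(round(d['p'],2),d['point'],atz(p,d['point'],.091,True))
a=cv2.resize(cv2.imread('pics/w9.png')[0:384,60:420],(400,427));b=cv2.resize(cv2.imread('pics/t9.png')[150:290,200:345],(400,386))
b=cv2.copyMakeBorder(b,0,41,0,0,cv2.BORDER_CONSTANT);cv2.imwrite('pics/f9.png',np.hstack([a,b]))
```

```text
25.3 [0.4768 0.2526 0.2345] [ 0.508  -0.7647  0.5157] 0.06686178098331085
[(0.64, [329.5, 218.6], array([ 0.5018, -0.2382,  0.085 ]))] [ 0.4919 -0.2307  0.085 ]
0.95 [267.0, 112.8] [0.4674 0.3098 0.    ]
0.88 [353.0, 165.2] [0.5731 0.3016 0.091 ]
0.64 [126.0, 272.1] [0.3699 0.0536 0.091 ]
```

View pics/f9.png

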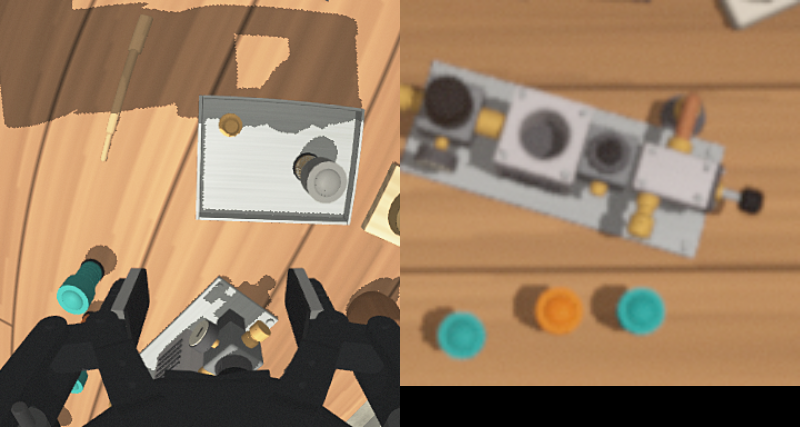

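The cartridge stands upright in the tray's free half at (326,182), and the coupling is where it was. In the top view the pocket is empty and the knob at full px (327,222.5) is about 13 mm in from its start, the middle click.

```bash
python3 -c "
from cell import order
print(order.close_job())"
```

```text
the job is handed in; nothing more can be done
None
```

The rod is at the middle click, the bleed button was held down about a second, and the filter cartridge stands upright in the tray beside the undisturbed coupling; handed in after about 25 s of the 58 s allowed.

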